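# Bring the rail light round to its stop and switch it on

## Task

Take the small work light by its yellow tab and slide its brass ring along the bent steel rail, round both bends, until it sits snug against the orange stop collar above the pedal board; go gently and feel your way, the rail is hand-bent and must not be forced. Let go, then press the green button on the grey power unit to switch the light on, and leave the light at the stop and the other things on the bench where they are.

Things in the scene. Friction and masses are not known exactly. Their poses are not given: they have to be found in the camera images.
- rail: Light rail of 8 mm round steel wire on a dark round foot; foot underside centre is the origin, x along the first straight leg, z up. A post rises from the origin; the wire then runs level, its axis 200 mm above the bench: first leg straight along x to rail_bend, bend left, second leg, bend right, last leg with the orange stop, free red end. Pushing on it with 15 N or more counts as forcing.
- rail_bend (a point): On the wire's axis where the first leg (115 mm from the post) ends and the first bend begins; x along that leg. First bend: to the left (+y), radius 35 mm, about 50 degrees; then 95 mm straight; second bend: to the right, radius 35 mm, about 50 degrees; then 150 mm straight. Bent by hand: each bend is up to 11 degrees more or less, as a kink half-way round it.
- lamp: Work light of 0.12 to 0.25 kg hanging loose on the first leg. Origin: centre of its brass ring, x along the wire, z up. Ring 26 mm outside, 16 mm hole, 12 mm long: 4 mm of play all round the wire; hanging free, its centre is 4 mm below the wire's axis. Below hangs a black lamp head, 44 mm across, down to 55 mm under the origin, whose weight keeps the tab on top upright.
- lamp_tab (a point): Middle of the light's yellow grip tab, 40 mm above the ring's centre. The tab is 24 mm long along the wire (x), 8 mm thick across it (y) and stands on a 10 mm neck, from 22 to 58 mm above the ring's centre.
- stop: Orange stop collar, 26 mm across and 14 mm long, clamped round the wire on the last leg at 80 to 115 mm after the second bend. Origin: its centre, on the wire's axis; its axes mean nothing. With the light snug against its flat face the ring's centre is 13 to 14 mm from this point.
- switch (a joint): Travel of the green push button in m: 0 released, 0.006 fully down; sprung, 4 N at the bottom, returns by itself.
- switch_top (a point): Centre of the top of the green button, 28 mm across, on top of a grey power unit (80 x 90 x 90 mm high); pressed straight down.
- tremolo: Loose teal tremolo pedal, 115 x 70 x 45 mm, standing on the pedal board under the rail; origin at its underside. Leave alone.
- board: Matte black pedal board frame, 150 x 320 mm, 30 mm high, fixed, with a red and a yellow pedal (up to 90 mm above the bench) fixed on it. Origin at its underside's centre, long side along y.
- pick_box: Transparent pick box with its lid closed, 90 x 65 x 30 mm, origin at its underside. Leave alone.
- tweezer: Stainless steel tweezer lying flat, 120 mm long. Leave alone.
- mug: Blue mug, 80 mm across, 90 mm high. Leave alone.
- driver: Screwdriver lying on the bench. Leave alone.
- parts_jar: Small amber jar, 52 mm across, 70 mm high. Leave alone.

How it is judged:
On the way, in this order (a step that is already met when the one before it is completed fails the run):
1. the light has been slid round the first bend (y of lamp in the frame of rail above 0.04 m), for 0.05 s.
2. the light is against the stop (ring centre within 17.5 mm of the stop's centre) and let go (distance between lamp and stop below 0.0175 m and contact force between the fingers and lamp below 0.05 N), for 0.2 s.
3. the green button is pressed (4 mm or more) while the light is at the stop (value of joint switch above 0.004 m and distance between lamp and stop below 0.0175 m), for 0.05 s.
At the end, for the whole second after the job is handed in: The light hangs upright (within 20 degrees) and at rest against the stop, its ring centre within 17.5 mm of the stop's centre, and the green button has come back up (distance between lamp and stop below 0.0175 m and linear speed of lamp below 0.05 m/s and angle between lamp's own z axis and vertical below 0.35 rad and value of joint switch below 0.002 m); the robot touches nothing.
It fails at once if the light is forced against the rail or the stop (15 N or more) (contact force between lamp and rail above 15 N).
It fails at once if the robot pushes on the rail itself with 15 N or more (contact force between any of the fingers, the arm and rail above 15 N).
It fails at once if another thing on the bench is moved by more than 15 mm (distance of any of tremolo, pick_box, tweezer, mug, driver, parts_jar from where it was at the start of the episode above 0.015 m).
It also fails if it takes over 72 s, if anything falls off the work surface, if the arm or the gripper's body presses on something with over 40 N, if the wrist force passes 120 N, or if a joint passes its speed limit or range.

## Robot

A 7-joint arm with a two-finger parallel gripper is mounted at the origin on the work surface. World frame = base frame: x ahead of the robot, y to its left, z up, the work surface at z = 0. Lengths are in m, angles in rad, forces in N, time in s.
With the tool pointing down it reaches from about 0.35 to 0.9 m from the base axis. Payload 19.9 kg.
Tool frame: the origin (TCP) lies at the very end of the fingers, on their centre line; the grasp point (between the pads) lies 19 mm behind it; z points along the fingers, y is the line along which they close (so a half turn about z gives the same grasp; the last joint's range is limited). The gripper opens to 94 mm and grips with 3 to 60 N. Pads are 16 mm wide; open, the fingers measure 119 mm over their backs; the gripper's body (75 mm by 177 mm) begins 78 mm behind the grasp point.
Start: joints at [-1.208, 0.417, -0.01, 1.614, 0.005, 1.111, -0.053], TCP at [0.246, 0.575, 0.178] pointing down, gripper open.
Joint ranges: [-2.81, 2.81], [-0.39, 2.02], [-1.27, 1.25], [0.06, 2.57], [-1.19, 4.33], [0.19, 2], [-2.82, 2.82]. Speed limits (rad/s): [1.89, 1.89, 2.39, 2.39, 3.01, 3.01, 3.01].

## Interface

Orientations are given as [roll, pitch, yaw] about the fixed x, y, z axes, in that order (R = Rz(yaw) Ry(pitch) Rx(roll)).
In Python, from station import get_state, snapshot, camera_params, finish_job gives the robot as it stands.
- The arm moves only by the tool jog_arm, never from a script. Its argument "motion" is a list of rows, each a list of 4 numbers: the shift along the tool's x, y, z in m, then the turn about the tool's z in degrees. In form: [[tx, ty, tz, spin], ...]. A call has 1 to 20 rows; each row shifts and turns the commanded pose from where the row before left it, along the tool's axes as they then stand; what a row does not reach is not made up. A row lasts 1/10 s, in which the tool goes at most 50 mm and 8.59 degrees, less where a joint would pass 70% of its speed; a pose out of reach is approached as far as the arm can. A call is refused whole if a number of a shift passes 0.05 or a number of a turn 8.59, either way. A call with a gripper value outside its range is refused whole. "grip" is the opening, from 0 (shut) to 1 (fully open), set as the call begins (left out, the last holds). The fingers move at their own pace and stop on an object; "newtons" is the grip in N (left out, the last holds). Time passes only in rows, so rows that do not move let the fingers close. It gives the time, the measured TCP pose, the force, the opening and the grip force at its end, in the units of the state.
- get_state(): the state, without advancing time (a new reading comes with each control period).
- snapshot(name): name is "scene" or "top"; returns the picture (480x640x3 uint8, red, green, blue); there is no depth.
- camera_params(name): a dict with "fx", "fy", "cx", "cy" (pixels), "k1" (the pictures are not rectified: a ray, as slopes to the right and down, at radius r is drawn at 1 + k1 r^2 times it, then the intrinsics apply), "world_from_camera" (4x4, takes a point from camera to world coordinates). Camera axes: x right, y down, z forward; pixel columns grow to the right and rows downward; lengths in m; the calibration is good to about 2 mm. A picture is of the moment at which its call begins. camera_params takes no time and is no camera call.
- finish_job(): hands the job in; it is judged then, once.
The state is a dict: "clock": time; "joint_positions": joint angles; "joint_vel": joint speeds; "tau": joint torques, N m; "tcp_pos": TCP position; "ee_rot": TCP orientation; "wrist_force": force on the tool from outside, world axes, zero at the start; "torque": the same for the moment, N m; "grip_width": finger opening in m; "grip_force": force on a finger pad.
Only numpy, scipy, OpenCV 4.12 (cv2) and the standard library are available. Lean on these libraries where they do the work, as an engineer would, in place of code of your own. Each camera call takes 0.05 s, during which the arm holds its last target. There are 200 camera calls.

## Working session

There is one attempt and no reset: what is moved stays moved. The work goes in short steps, Python scripts to look and compute and a tool call to move; the robot and the scene stay as the last step left them, time stands still between calls to the robot, and variables do not carry over. Pictures are saved under pics/ and viewed, at most 10 in all, crops included, and the job is handed in when it is done.

Besides the shell and the picture viewer there is one more tool, called after "Emit:" as name(argument=value, ...) on one line, values as JSON. jog_arm: Moves the arm, as the interface text tells. Its arguments: {"type":"object","properties":{"motion":{"type":"array","items":{"type":"array","items":{"type":"number"}}},"grip":{"type":"number"},"newtons":{"type":"number"}},"required":["motion"]}

```bash
mkdir -p pics; python3 - <<'E'
from station import *
import cv2
for n in("scene","top"):
    cv2.imwrite(f"pics/{n}0.png",snapshot(n)[:,:,::-1]); p=camera_params(n); print(n,p)
print(get_state())
E
```

```text
scene {'fx': 434.43468896561086, 'fy': 434.43468896561086, 'cx': 319.4264483210572, 'cy': 240.24728314465978, 'k1': -0.048233377660157416, 'world_from_camera': array([[ 0.39599147,  0.659222  , -0.63923166,  1.23330218],
       [ 0.91816781, -0.29380699,  0.26579188, -0.2898413 ],
       [-0.01259487, -0.69217325, -0.72162148,  0.89632642],
       [ 0.        ,  0.        ,  0.        ,  1.        ]])}
top {'fx': 533.6156267724053, 'fy': 533.6156267724053, 'cx': 327.47163127926547, 'cy': 241.6664931936032, 'k1': -0.14365585900939118, 'world_from_camera': array([[-1.93040056e-03, -9.98871228e-01,  4.74609586e-02,
         4.91148264e-01],
       [-9.99943283e-01,  1.43101132e-03, -1.05538332e-02,
         3.74895436e-03],
       [ 1.04740032e-02, -4.74786399e-02, -9.98817338e-01,
         1.63966537e+00],
       [ 0.00000000e+00,  0.00000000e+00,  0.00000000e+00,
         1.00000000e+00]])}
{'clock': 0.1, 'joint_positions': array([-1.20847074,  0.41791173, -0.01029883,  1.61408369,  0.00471374,
        1.11070847, -0.05301415]), 'joint_vel': array([ 0.00105655, -0.00178562,  0.00157908, -0.00224386, -0.00042153,
       -0.00090757,  0.00028907]), 'tau': array([ 5.46519623e-04, -8.52571464e+01,  6.39949758e-01, -4.26693642e+01,
       -4.88763896e-02,  1.63947215e-02,  5.59391833e-05]), 'tcp_pos': array([0.24546449, 0.57439018, 0.17730221]), 'ee_rot': array([-3.14050916e+00,  9.90998379e-05,  2.73776312e+00]), 'wrist_force': array([-1.17257509,  0.69213318, -0.45534179]), 'torque': array([ 0.01816165, -0.06903885,  0.01999126]), 'grip_force': 0.0, 'grip_width': 0.0940310505989348}
```

View pics/scene0.png

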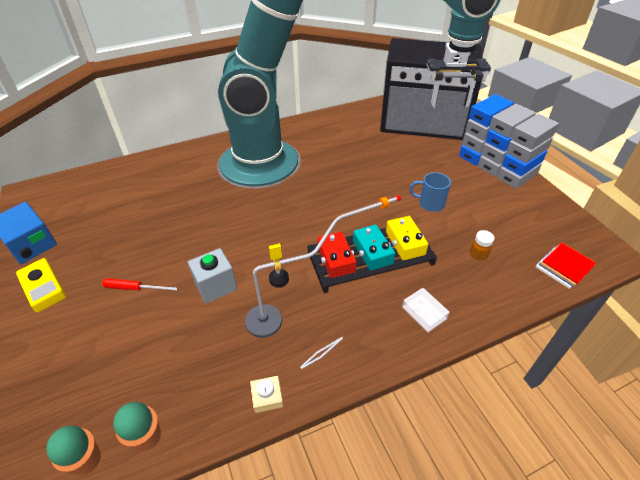

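View pics/top0.png

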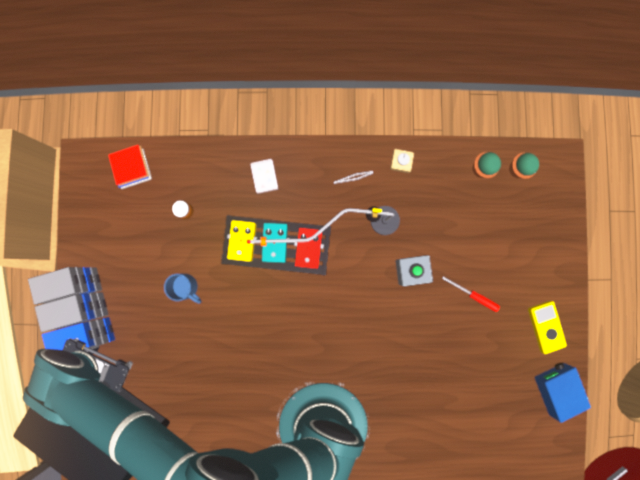

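The scene view shows the tab near (276,255), the stop at (384,203) and the button at (208,262). In the top view the tab is at (377,212), the bends near (345,210) and (313,238), the stop at (263,241), and the button at (417,270). Next I'll zoom in for accurate pixels.

```bash
cat > h.py <<'E'
import numpy as np, cv2
from station import *
def ray(n,u,v):
    p=camera_params(n); d=np.array([(u-p['cx'])/p['fx'],(v-p['cy'])/p['fy']]); s=d.copy()
    for _ in range(20): s=d/(1+p['k1']*(s@s))
    T=p['world_from_camera']; return T[:3,3],T[:3,:3]@np.r_[s,1]
def plane(n,u,v,z):
    o,d=ray(n,u,v); return o+d*(z-o[2])/d[2]
def proj(n,P):
    p=camera_params(n); T=p['world_from_camera']; c=T[:3,:3].T@(np.array(P)-T[:3,3]); s=c[:2]/c[2]; s=s*(1+p['k1']*(s@s))
    return s*p['fx']+[p['cx'],p['cy']]
def tri(a,b):
    (o1,d1),(o2,d2)=ray("top",*a),ray("scene",*b)
    k=np.linalg.lstsq(np.c_[d1,-d2],o2-o1,rcond=None)[0]; A,B=o1+k[0]*d1,o2+k[1]*d2
    return (A+B)/2,np.linalg.norm(A-B)
E
python3 - <<'E'
import cv2
a=cv2.imread("pics/top0.png")[185:305,235:435]; b=cv2.imread("pics/scene0.png")[185:335,190:410]
cv2.imwrite("pics/tc.png",cv2.resize(a,None,fx=4,fy=4,interpolation=cv2.INTER_CUBIC))
cv2.imwrite("pics/sc.png",cv2.resize(b,(792,540),interpolation=cv2.INTER_CUBIC))
E
```

```text
(no output)
```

View pics/tc.png

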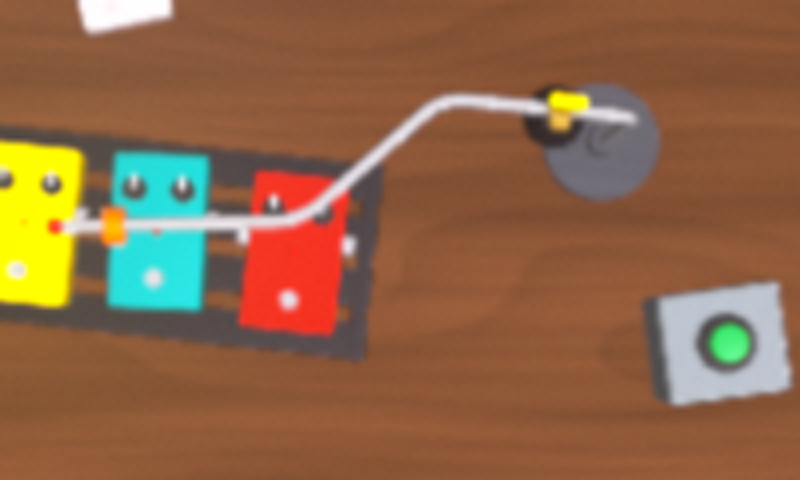

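View pics/sc.png

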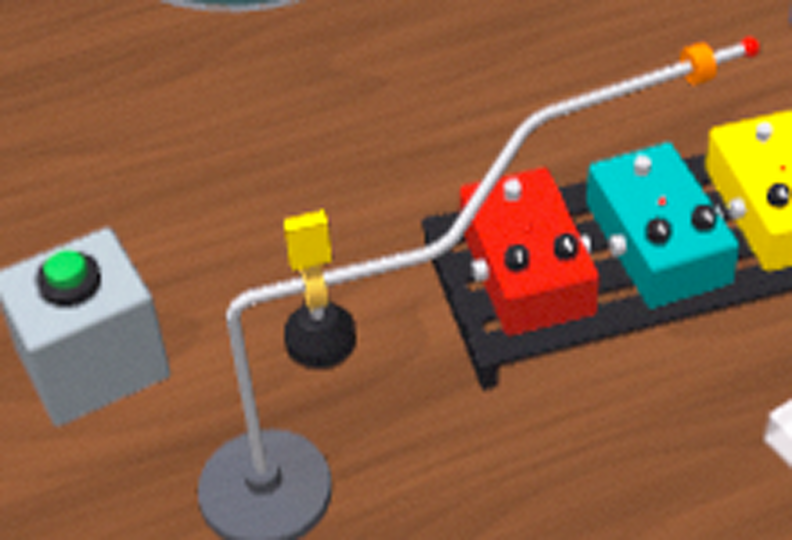

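Top crop: the wire runs from the post (632,118) along (545,107) to the first bend at about (450,99), then the second bend at about (300,216), the stop at (113,226) and the end at (55,227). Scene crop: the tab is at (307,240), the ring at (316,292), the stop at (700,63) and the button at (65,265). I'll fit the rail model to both views.

```bash
cat > rail.py <<'E'
from h import *
from scipy.optimize import least_squares
R=.035
def curve(q,ds=.001):
    x,y,h,a1,a2=q[:5]; n=np.radians(25); P=[];
    segs=[(.115,0,0),(R*n,n,a1-2*n),(R*n,n,0),(.095,0,0),(R*n,-n,-(a2-2*n)),(R*n,-n,0),(.15,0,0)]
    p=np.array([x,y])-.115*np.array([np.cos(h),np.sin(h)]); th=h
    for L,t,k in segs:
        m=int(round(L/ds)); 
        for i in range(m):
            th+=t/m/2; P.append([*p,th]); p=p+L/m*np.array([np.cos(th),np.sin(th)]); th+=t/m/2
        th+=k
    P.append([*p,th]); return np.array(P)
t=lambda x,y:((x+.5)/4-.5+235,(y+.5)/4-.5+185)
s=lambda x,y:((x+.5)/3.6-.5+190,(y+.5)/3.6-.5+185)
T=[t(*p) for p in [(600,113),(545,106),(500,102),(455,99),(432,107),(385,150),(345,186),(322,205),(295,219),(220,221),(160,224),(75,227)]]
S=[s(*p) for p in [(270,292),(350,272),(380,265),(415,256),(448,242),(480,200),(505,157),(530,122),(560,110),(620,90),(660,76),(725,54)]]
end=[("top",t(55,227)),("scene",s(750,46))]; stop=(t(113,226),s(700,63))
if __name__=="__main__":
    def res(q):
        C=curve(q); r=[]
        for n,pts in(("top",T),("scene",S)):
            A=np.array([proj(n,[c[0],c[1],.2]) for c in C[::2]])
            for u in pts:
                d=A-u; i=np.argmin((d**2).sum(1)); i=min(max(i,1),len(A)-2)
                g=A[i+1]-A[i-1]; g/=np.linalg.norm(g); r.append(g[0]*d[i][1]-g[1]*d[i][0])
        for n,e in end: r+=list(proj(n,[*C[-1][:2],.2])-e)
        return np.array(r)
    b=plane("top",*t(452,99),.2)
    f=least_squares(res,[b[0],b[1],1.55,.87,.87],diff_step=1e-4)
    q=f.x; np.save("q.npy",q); print("q",q[:3],np.degrees(q[2:])); print(np.round(f.fun,1))
    C=curve(q); print("post",C[0],"bend",C[115])
    st,e=tri(*stop); print("stop",st,e); i=np.argmin(np.hypot(*(C[:,:2]-st[:2]).T)); print("along",i,len(C)-i,C[i])
    for nm,a,b in(("tab",t(569,101),s(307,240)),("btn",t(727,343),s(66,266)),("ring",t(560,118),s(316,292))):
        p,e=tri(a,b); print(nm,p.round(4),round(e,4))
E
python3 rail.py
```

```text
Traceback (most recent call last):
  File "rail.py", line 30, in <module>
    f=least_squares(res,[b[0],b[1],1.55,.87,.87],diff_step=1e-4)
  File "rail.py", line 23, in res
    A=np.array([proj(n,[c[0],c[1],.2]) for c in C[::2]])
                ~~~~^^^^^^^^^^^^^^^^^^
  File "h.py", line 10, in proj
    p=camera_params(n); T=p['world_from_camera']; c=T[:3,:3].T@(np.array(P)-T[:3,3]); s=c[:2]/c[2]; s=s*(1+p['k1']*(s@s))
ValueError: time passes only in moves, steps and waits
```

```bash
sed -i 's/^from station import \*/from station import *\nimport functools\ncamera_params=functools.cache(camera_params)/' h.py; python3 rail.py 2>&1 | tail -20
```

```text
q [ 0.6471249  -0.07702749  1.4684829 ] [84.1378727  47.17692752 40.04174968]
[ 0.1 -0.2 -0.1 -0.1 -0.2  0.3  0.4  0.2  0.2 -0.4  0.   0.3 -0.   0.1
  0.1  0.2  0.  -0.4  0.2  0.3 -0.6 -0.5 -0.2 -0.   0.7 -0.2  0.2 -0.1]
post [ 0.63537938 -0.1914261   1.4684829 ] bend [ 0.6471249  -0.07702749  1.48302731]
stop [0.56096342 0.16263948 0.19777536] 0.0017760842273371509
along 382 39 [0.56195417 0.16261476 1.59301525]
tab [ 0.6416 -0.1426  0.2375] 0.0014
btn [ 0.4804 -0.2704  0.1066] 0.0029
ring [ 0.6358 -0.1408  0.1847] 0.0007
```

The fit is sub-pixel. The stop lies 112 mm after the second bend, and the tab at z=0.2375 agrees with the expected 0.236. Next I'll lift and move over the tab.

Emit:
jog_arm(motion=[[0,0,-0.04,0],[0,0,-0.04,0],[0,0,-0.04,0],[-0.032,-0.025,0,0],[-0.032,-0.025,0,0],[-0.032,-0.025,0,0],[-0.032,-0.025,0,0],[-0.032,-0.025,0,0],[-0.032,-0.025,0,0],[-0.032,-0.025,0,0],[-0.032,-0.025,0,0],[-0.032,-0.025,0,0],[-0.032,-0.025,0,0],[-0.032,-0.025,0,0],[-0.032,-0.025,0,0],[-0.032,-0.025,0,0],[-0.032,-0.025,0,0],[-0.032,-0.025,0,0],[-0.032,-0.025,0,0],[-0.032,-0.025,0,0]], grip=0.6)

```text
clock: 2.1
tcp_pos: [0.5793, -0.0313, 0.2978]
ee_rot: [-3.142, -0.0, 2.738]
wrist_force: [0.5, 1.5, 0.2]
grip_width: 0.0564
grip_force: 0.0
```

Emit:
jog_arm(motion=[[0,0,0,8.1],[0,0,0,8.1],[0,0,0,8.1],[0,0,0,8.1],[0,0,0,8.1],[0,0,0,8.1],[0,0,0,8.1],[0,0,0,8.1],[0,0,0,8.0],[0,0,0,0],[0,0,0,0]])

```text
clock: 3.2
tcp_pos: [0.5787, -0.0297, 0.2977]
ee_rot: [-3.141, 0.0, 1.472]
wrist_force: [0.5, 0.7, 0.7]
grip_width: 0.0563
grip_force: 0.0
```

```bash
cat > to.py <<'E'
from h import *
import sys
from scipy.spatial.transform import Rotation as Ro
def go(x,y,z,yaw):
    s=get_state(); M=Ro.from_euler('xyz',s['ee_rot']).as_matrix()
    d=M.T@(np.array([x,y,z])-s['tcp_pos']); w=(s['ee_rot'][2]-yaw+np.pi)%(2*np.pi)-np.pi
    print("t",round(s['clock'],2),"tcp",s['tcp_pos'].round(4),"rot",s['ee_rot'].round(4),"F",s['wrist_force'].round(2),"M",s['torque'].round(2),"w",round(s['grip_width'],4),"need mm",(d*1000).round(1),"spin",np.degrees(w).round(1))
if __name__=="__main__": go(*map(float,sys.argv[1:5]))
E
python3 to.py .641 -.142 .221 1.4685
```

```text
t 3.2 tcp [ 0.5787 -0.0297  0.2977] rot [-3.1412e+00  3.0000e-04  1.4717e+00] F [0.51 0.72 0.65] M [-0.05  0.09 -0.03] w 0.0563 need mm [-105.5   73.1   76.7] spin 0.2
```

Emit:
jog_arm(motion=[[-0.0175,0.012,0,0.2],[-0.0175,0.012,0,0],[-0.0175,0.012,0,0],[-0.0175,0.012,0,0],[-0.0175,0.012,0,0],[-0.018,0.013,0,0],[0,0,0,0],[0,0,0,0]])

```text
clock: 4.0
tcp_pos: [0.64, -0.1427, 0.2975]
ee_rot: [-3.141, 0.0, 1.466]
wrist_force: [0.2, 0.6, 0.7]
grip_width: 0.0566
grip_force: 0.0
```

Emit:
jog_arm(motion=[[0,0,0.02,0],[0,0,0.02,0],[0,0,0.02,0],[0,0,0.0165,0],[0,0,0,0],[0,0,0,0],[0,0,0,0]])

```text
clock: 4.7
tcp_pos: [0.6406, -0.1423, 0.2226]
ee_rot: [3.14, -0.0, 1.465]
wrist_force: [-0.4, -0.3, 0.3]
grip_width: 0.0565
grip_force: 0.0
```

```bash
python3 to.py .641 -.142 .221 1.4685; python3 - <<'E'
from h import *
a=snapshot("top")[185:245,335:435,::-1]; b=snapshot("scene")[190:310,230:340,::-1]
a=cv2.resize(a,(400,240),interpolation=2); b=cv2.resize(b,(440,480),interpolation=2)
cv2.imwrite("pics/g.png",np.hstack([np.vstack([a,a*0]),b]))
E
```

```text
t 4.7 tcp [ 0.6406 -0.1423  0.2226] rot [ 3.1402e+00 -1.0000e-04  1.4647e+00] F [-0.44 -0.34  0.31] M [-0.05  0.07 -0.04] w 0.0565 need mm [0.3 0.4 1.6] spin -0.2
```

View pics/g.png

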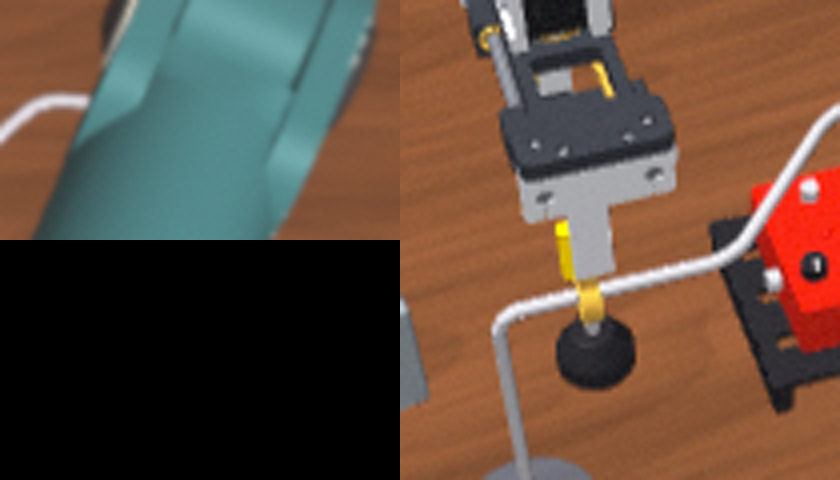

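The fingers straddle the tab: the near finger is at (592,235) and the tab is behind it. The top view is hidden by the arm. Closing gently.

Emit:
jog_arm(motion=[[0,0,0,0],[0,0,0,0],[0,0,0,0],[0,0,0,0],[0,0,0,0],[0,0,0,0],[0,0,0,0],[0,0,0,0],[0,0,0,0],[0,0,0,0]], grip=0, newtons=8)

```text
clock: 5.8
tcp_pos: [0.6401, -0.1425, 0.2214]
ee_rot: [-3.141, 0.0, 1.464]
wrist_force: [-0.6, -0.2, 0.5]
grip_width: 0.008
grip_force: 8.0
```

Emit:
jog_arm(motion=[[0,0,-0.002,0],[0,0,-0.002,0],[0,0,0,0],[0,0,0,0]])

```text
clock: 6.2
tcp_pos: [0.6402, -0.1425, 0.2254]
ee_rot: [3.142, 0.0, 1.464]
wrist_force: [-0.4, 0.4, -1.9]
grip_width: 0.0078
grip_force: 8.0
```

```bash
python3 to.py .641 -.142 .225 1.4685
```

```text
t 6.2 tcp [ 0.6402 -0.1425  0.2254] rot [3.1415e+00 1.0000e-04 1.4637e+00] F [-0.39  0.38 -1.9 ] M [-0.1   0.03 -0.  ] w 0.0078 need mm [0.6 0.7 0.4] spin -0.3
```

The weight is on the gripper and the ring floats on the wire with no side force. Sliding along the first leg.

Emit:
jog_arm(motion=[[0.006,0,0,-0.3],[0.006,0,0,0],[0.006,0,0,0],[0.006,0,0,0],[0.006,0,0,0],[0.006,0,0,0],[0.006,0,0,0],[0.006,0,0,0],[0.006,0,0,0],[0.006,0,0,0],[0,0,0,0]])

```text
clock: 7.3
tcp_pos: [0.6465, -0.0817, 0.2253]
ee_rot: [-3.142, -0.0, 1.47]
wrist_force: [0.5, -0.2, -1.3]
grip_width: 0.0083
grip_force: 8.0
```

```bash
cat > plan.py <<'E'
# plan.py s_end step_mm : rows from current pose along the fitted wire
from rail import *; from to import *
C=curve(np.load("q.npy")); s=get_state(); p=s['tcp_pos'].copy(); yaw=s['ee_rot'][2]
i0=np.argmin(np.hypot(*(C[:,:2]-p[:2]).T)); n=np.array([-np.sin(C[i0,2]),np.cos(C[i0,2])])
print("s",i0,"left off mm",((p[:2]-C[i0,:2])@n*1000).round(1),"z",p[2].round(4),"F along/left/z",np.round([s['wrist_force'][:2]@[n[1],-n[0]],s['wrist_force'][:2]@n,s['wrist_force'][2]],2),"yaw err",np.degrees(yaw-C[i0,2]).round(1),"w",s['grip_width'].round(4),"t",s['clock'])
th=np.array([C[max(0,i-6):i+7,2].mean() for i in range(len(C))])
e,st=int(sys.argv[1]),int(sys.argv[2]); rows=[]
for i in range(i0+st,e+1,st):
    d=np.array([*C[i,:2],.2252])-p; c,k=np.cos(yaw),np.sin(yaw)
    r=np.round([d[0]*c+d[1]*k,d[0]*k-d[1]*c,-d[2]],4); sp=np.round(np.degrees(yaw-th[i]),1)
    rows.append([*map(float,r),float(sp)]); p+=[r[0]*c+r[1]*k,r[0]*k-r[1]*c,-r[2]]; yaw-=np.radians(sp)
print(rows)
E
python3 plan.py 150 4
```

```text
Traceback (most recent call last):
  File "plan.py", line 5, in <module>
    print("s",i0,"left off mm",((p[:2]-C[i0,:2])@n*1000).round(1),"z",p[2].round(4),"F along/left/z",np.round([s['wrist_force'][:2]@[n[1],-n[0]],s['wrist_force'][:2]@n,s['wrist_force'][2]],2),"yaw err",np.degrees(yaw-C[i0,2]).round(1),"w",s['grip_width'].round(4),"t",s['clock'])
                                                                                                                                                                                                                                               ^^^^^^^^^^^^^^^^^^^^^
AttributeError: 'float' object has no attribute 'round'
```

```bash
sed -i "s/s\['grip_width'\].round(4)/s['grip_width']/" plan.py; python3 plan.py 150 4
```

```text
s 110 left off mm 0.2 z 0.2253 F along/left/z [-0.13 -0.55 -1.26] yaw err 0.1 w 0.008259088375454544 t 7.3
[[0.0037, 0.0002, 0.0001, -2.2], [0.0041, -0.0, 0.0, -4.1], [0.004, -0.0002, 0.0, -6.1], [0.0041, -0.0001, 0.0, -6.0], [0.0041, -0.0003, 0.0, -5.8], [0.004, -0.0, 0.0, -5.8], [0.0041, -0.0002, 0.0, -6.2], [0.0041, -0.0002, 0.0, -5.7], [0.004, -0.0002, 0.0, -3.6], [0.004, -0.0001, 0.0, -1.5]]
```

Emit:
jog_arm(motion=[[0.0037,0.0002,0,-2.2],[0.004,0,0,-4.1],[0.004,-0.0002,0,-6.1],[0.004,-0.0001,0,-6.0],[0.004,-0.0003,0,-5.8],[0,0,0,0]])

```text
clock: 7.9
tcp_pos: [0.6452, -0.0631, 0.2255]
ee_rot: [3.141, -0.0, 1.895]
wrist_force: [0.5, -0.2, -1.1]
grip_width: 0.0082
grip_force: 8.0
```

```bash
python3 plan.py 154 4
```

```text
s 129 left off mm 0.5 z 0.2255 F along/left/z [-0.38 -0.39 -1.06] yaw err 0.3 w 0.008221538835568218 t 7.9
[[0.004, 0.0005, 0.0003, -4.2], [0.0041, -0.0001, -0.0, -6.0], [0.0041, -0.0002, -0.0, -6.1], [0.004, -0.0002, -0.0, -4.1], [0.004, -0.0002, -0.0, -2.1], [0.004, -0.0, -0.0, -0.2]]
```

Emit:
jog_arm(motion=[[0.004,0.0005,0.0003,-4.2],[0.004,-0.0001,0,-6.0],[0.004,-0.0002,0,-6.1],[0.004,-0.0002,0,-4.1],[0.004,-0.0002,0,-2.1],[0.004,0,0,-0.2],[0,0,0,0]])

```text
clock: 8.6
tcp_pos: [0.6328, -0.0428, 0.2251]
ee_rot: [3.142, -0.0, 2.286]
wrist_force: [0.1, -0.6, -1.8]
grip_width: 0.0078
grip_force: 8.0
```

```bash
python3 plan.py 232 6
```

```text
s 153 left off mm 0.1 z 0.2251 F along/left/z [-0.48  0.34 -1.81] yaw err -0.4 w 0.007831944596350216 t 8.6
[[0.0061, 0.0001, -0.0001, -0.4], [0.006, -0.0, 0.0, 0.0], [0.006, -0.0, 0.0, 0.0], [0.006, -0.0, 0.0, 0.0], [0.006, -0.0, 0.0, 0.0], [0.006, -0.0, 0.0, 0.0], [0.006, -0.0, 0.0, 0.0], [0.006, -0.0, 0.0, 0.0], [0.006, -0.0, 0.0, 0.0], [0.006, -0.0, 0.0, 0.0], [0.006, -0.0, 0.0, 0.0], [0.006, -0.0, 0.0, 0.0], [0.006, 0.0, 0.0, 0.0]]
```

The ring is round the first bend with no side force. Continuing along the second leg.

Emit:
jog_arm(motion=[[0.006,0,0,-0.4],[0.006,0,0,0],[0.006,0,0,0],[0.006,0,0,0],[0.006,0,0,0],[0.006,0,0,0],[0,0,0,0]])

```text
clock: 9.3
tcp_pos: [0.6088, -0.0153, 0.2252]
ee_rot: [3.141, -0.0, 2.295]
wrist_force: [-0.2, -0.4, -1.7]
grip_width: 0.0078
grip_force: 8.0
```

Emit:
jog_arm(motion=[[0.006,0,0,0],[0.006,0,0,0],[0.006,0,0,0],[0.006,0,0,0],[0.006,0,0,0],[0.006,0,0,0],[0.006,0,0,0],[0,0,0,0]])

```text
clock: 10.1
tcp_pos: [0.581, 0.0161, 0.2252]
ee_rot: [3.141, -0.0, 2.295]
wrist_force: [0.6, 0.0, -1.1]
grip_width: 0.0076
grip_force: 8.0
```

```bash
python3 plan.py 260 4
```

```text
s 231 left off mm 0.1 z 0.2252 F along/left/z [-0.38 -0.49 -1.08] yaw err 0.2 w 0.007610872224142018 t 10.1
[[0.0036, 0.0001, -0.0, 0.5], [0.004, -0.0, -0.0, 2.0], [0.0041, -0.0001, -0.0, 4.1], [0.004, 0.0002, -0.0, 6.1], [0.0041, 0.0001, -0.0, 4.4], [0.0041, 0.0004, -0.0, 3.6], [0.004, -0.0002, -0.0, 3.6]]
```

Emit:
jog_arm(motion=[[0.0036,0,0,0.5],[0.004,0,0,2.0],[0.004,0,0,4.1],[0.004,0.0002,0,6.1],[0.004,0.0001,0,4.4],[0.004,0.0004,0,3.6],[0,0,0,0]])

```text
clock: 10.8
tcp_pos: [0.5685, 0.0354, 0.225]
ee_rot: [-3.141, 0.0, 1.932]
wrist_force: [0.0, 0.5, -2.0]
grip_width: 0.008
grip_force: 8.0
```

```bash
python3 plan.py 282 4
```

```text
s 254 left off mm -0.3 z 0.225 F along/left/z [ 0.43 -0.16 -1.96] yaw err 3.6 w 0.007971678090895672 t 10.8
[[0.0037, -0.0004, -0.0002, 2.6], [0.0041, 0.0, 0.0, 4.3], [0.0041, 0.0002, 0.0, 6.1], [0.004, 0.0002, 0.0, 4.1], [0.004, 0.0002, 0.0, 2.1], [0.004, -0.0, 0.0, 0.2], [0.004, -0.0, 0.0, 0.0]]
```

Emit:
jog_arm(motion=[[0.0037,-0.0004,-0.0002,2.6],[0.004,0,0,4.3],[0.004,0.0002,0,6.1],[0.004,0.0002,0,4.1],[0.004,0.0002,0,2.1],[0.004,0,0,0.2],[0.004,0,0,0],[0,0,0,0]])

```text
clock: 11.6
tcp_pos: [0.5643, 0.0625, 0.2253]
ee_rot: [3.142, -0.0, 1.597]
wrist_force: [-0.6, 0.9, -1.3]
grip_width: 0.0081
grip_force: 8.0
```

```bash
python3 plan.py 356 6
```

```text
s 282 left off mm -0.2 z 0.2253 F along/left/z [ 0.87  0.62 -1.28] yaw err 0.2 w 0.008144862557033056 t 11.6
[[0.0061, -0.0001, 0.0001, 0.2], [0.006, -0.0, -0.0, 0.0], [0.006, -0.0, -0.0, 0.0], [0.006, -0.0, -0.0, 0.0], [0.006, -0.0, -0.0, 0.0], [0.006, -0.0, -0.0, 0.0], [0.006, -0.0, -0.0, 0.0], [0.006, -0.0, -0.0, 0.0], [0.006, -0.0, -0.0, 0.0], [0.006, -0.0, -0.0, 0.0], [0.006, -0.0, -0.0, 0.0], [0.006, -0.0, -0.0, 0.0]]
```

Emit:
jog_arm(motion=[[0.006,0,0,0.2],[0.006,0,0,0],[0.006,0,0,0],[0.006,0,0,0],[0.006,0,0,0],[0.006,0,0,0],[0.006,0,0,0],[0.006,0,0,0],[0.006,0,0,0],[0.006,0,0,0],[0.006,0,0,0],[0,0,0,0]])

```text
clock: 12.8
tcp_pos: [0.5628, 0.1289, 0.2252]
ee_rot: [-3.141, -0.0, 1.592]
wrist_force: [1.3, 0.1, -1.6]
grip_width: 0.0077
grip_force: 8.0
```

Emit:
jog_arm(motion=[[0.003,0,0,0],[0.003,0,0,0],[0.003,0,0,0],[0.002,0,0,0],[0.001,0,0,0],[0,0,0,0],[0,0,0,0]], newtons=6)

```text
clock: 13.5
tcp_pos: [0.5627, 0.1398, 0.2253]
ee_rot: [3.142, 0.0, 1.591]
wrist_force: [0.8, 0.5, -0.9]
grip_width: 0.008
grip_force: 6.0
```

```bash
python3 plan.py 366 1;python3 - <<'E'
from h import *
b=snapshot("scene")[150:290,310:430,::-1]
cv2.imwrite("pics/s2.png",cv2.resize(b,(514,600),interpolation=2))
E
```

```text
s 359 left off mm -0.3 z 0.2253 F along/left/z [ 0.48 -0.77 -0.95] yaw err -0.1 w 0.007982159427738908 t 13.5
[[0.0008, -0.0003, 0.0001, -0.1], [0.001, 0.0, -0.0, -0.0], [0.001, 0.0, -0.0, -0.0], [0.001, 0.0, -0.0, -0.0], [0.001, 0.0, -0.0, -0.0], [0.001, 0.0, -0.0, -0.0], [0.001, 0.0, -0.0, -0.0]]
```

View pics/s2.png

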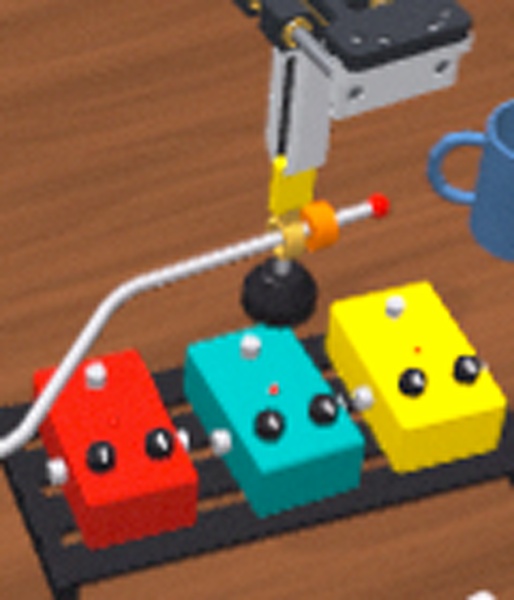

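The ring at (292,238) is now a few mm short of the orange collar at (320,222). Feeling forward in 1 mm steps.

Emit:
jog_arm(motion=[[0.001,0,0,0],[0.001,0,0,0],[0.001,0,0,0],[0,0,0,0],[0,0,0,0]])

```text
clock: 14.05
tcp_pos: [0.5626, 0.143, 0.2252]
ee_rot: [-3.142, 0.0, 1.591]
wrist_force: [-0.1, 1.0, -1.8]
grip_width: 0.0076
grip_force: 6.0
```

Emit:
jog_arm(motion=[[0.001,0,0,0],[0.001,0,0,0],[0,0,0,0],[0,0,0,0]])

```text
clock: 14.45
tcp_pos: [0.5626, 0.1449, 0.2252]
ee_rot: [-3.142, 0.0, 1.591]
wrist_force: [0.2, -0.2, -1.6]
grip_width: 0.0076
grip_force: 6.0
```

Emit:
jog_arm(motion=[[0.001,0,0,0],[0.001,0,0,0],[0,0,0,0],[0,0,0,0]])

```text
clock: 14.85
tcp_pos: [0.5625, 0.1469, 0.2252]
ee_rot: [-3.142, 0.0, 1.591]
wrist_force: [0.0, -1.2, -1.7]
grip_width: 0.0079
grip_force: 6.0
```

Emit:
jog_arm(motion=[[0.001,0,0,0],[0,0,0,0],[0,0,0,0]])

```text
clock: 15.15
tcp_pos: [0.5625, 0.1479, 0.2253]
ee_rot: [3.142, 0.0, 1.591]
wrist_force: [-0.2, -0.7, -0.3]
grip_width: 0.0077
grip_force: 6.0
```

Emit:
jog_arm(motion=[[0.001,0,0,0],[0,0,0,0],[0,0,0,0]])

```text
clock: 15.45
tcp_pos: [0.5625, 0.149, 0.2253]
ee_rot: [3.142, 0.0, 1.591]
wrist_force: [-0.2, -0.7, -0.3]
grip_width: 0.0077
grip_force: 6.0
```

```bash
python3 plan.py 370 1
```

```text
s 368 left off mm -0.3 z 0.2253 F along/left/z [-0.74  0.19 -0.35] yaw err -0.1 w 0.0077038480054828235 t 15.45
[[0.0007, -0.0003, 0.0001, -0.1], [0.001, 0.0, -0.0, -0.0]]
```

Emit:
jog_arm(motion=[[0.001,0,0,0],[0,0,0,0],[0,0,0,0]])

```text
clock: 15.75
tcp_pos: [0.5625, 0.15, 0.2253]
ee_rot: [-3.142, 0.0, 1.591]
wrist_force: [-0.1, -1.2, -0.2]
grip_width: 0.0079
grip_force: 6.0
```

```bash
python3 plan.py 370 1;python3 - <<'E'
from h import *
b=snapshot("scene")[170:250,340:420,::-1]
cv2.imwrite("pics/s3.png",cv2.resize(b,(560,560),interpolation=2))
E
```

```text
s 369 left off mm -0.2 z 0.2253 F along/left/z [-1.24  0.09 -0.24] yaw err -0.1 w 0.007867773184941456 t 15.75
[[0.0006, -0.0003, 0.0001, -0.1]]
```

View pics/s3.png

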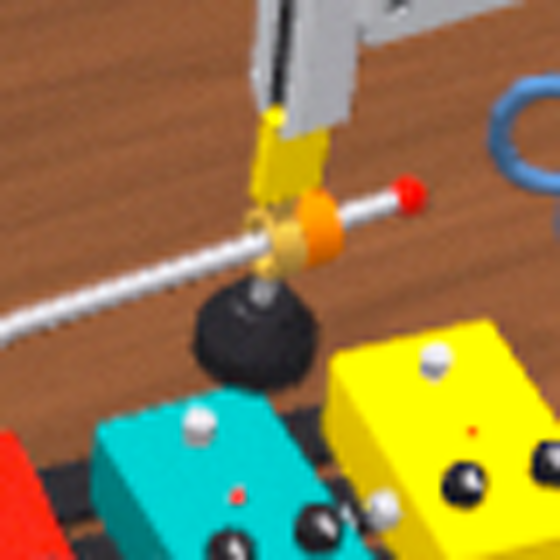

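The ring touches the collar at (310,235) with about 1 N, and the lamp is slightly tilted. I'll lower it so the ring rests on the wire, then let go.

Emit:
jog_arm(motion=[[0,0,0.002,0],[0,0,0.002,0],[0,0,0,0],[0,0,0,0]], newtons=3)

```text
clock: 16.2
tcp_pos: [0.5625, 0.15, 0.2212]
ee_rot: [-3.142, 0.0, 1.591]
wrist_force: [-0.2, -0.8, -0.3]
grip_width: 0.0082
grip_force: 3.0
```

Emit:
jog_arm(motion=[[0,0,0,0],[0,0,0,0],[0,0,0,0],[0,0,0,0],[0,0,0,0],[0,0,0,0],[0,0,0,0],[0,0,0,0],[0,0,0,0],[0,0,0,0]], grip=0.5)

```text
clock: 17.2
tcp_pos: [0.5625, 0.1499, 0.2213]
ee_rot: [3.142, 0.0, 1.591]
wrist_force: [0.5, 0.8, -0.0]
grip_width: 0.047
grip_force: 0.0
```

```bash
python3 plan.py 370 1;python3 - <<'E'
from h import *
b=snapshot("scene")[170:250,340:420,::-1]
cv2.imwrite("pics/s4.png",cv2.resize(b,(560,560),interpolation=2))
E
```

```text
s 369 left off mm -0.3 z 0.2213 F along/left/z [ 0.74 -0.51 -0.04] yaw err -0.1 w 0.046972012180967845 t 17.2
[[0.0007, -0.0003, -0.0039, -0.1]]
```

View pics/s4.png

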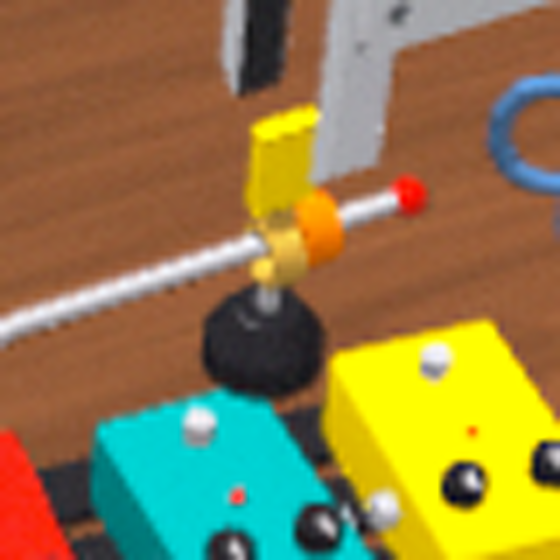

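The lamp hangs upright with its ring flush against the collar at (300,240), and the fingers are clear. Rising and moving over the button with the fingers shut.

Emit:
jog_arm(motion=[[0,0,-0.02,0],[0,0,-0.03,0],[0,0,-0.03,0],[0,0,-0.03,0],[0,0,0,0]])

```text
clock: 17.75
tcp_pos: [0.5639, 0.1501, 0.335]
ee_rot: [3.137, -0.002, 1.591]
wrist_force: [0.3, -0.3, -0.3]
grip_width: 0.0467
grip_force: 0.0
```

Emit:
jog_arm(motion=[[-0.03,-0.006,0,0],[-0.03,-0.006,0,0],[-0.03,-0.006,0,0],[-0.03,-0.006,0,0],[-0.03,-0.006,0,0],[-0.03,-0.006,0,0],[-0.03,-0.006,0,0],[-0.03,-0.006,0,0],[-0.03,-0.006,0,0],[-0.03,-0.006,0,0],[-0.03,-0.006,0,0],[-0.03,-0.006,0,0],[-0.03,-0.006,0,0],[-0.03,-0.006,0,0],[0,0,0,0],[0,0,0,0]], grip=0)

```text
clock: 19.35
tcp_pos: [0.4868, -0.272, 0.3308]
ee_rot: [-3.141, 0.0, 1.59]
wrist_force: [1.1, 0.6, 0.4]
grip_width: 0.0007
grip_force: 0.0
```

```bash
python3 to.py .4804 -.2704 .115 1.591; python3 - <<'E'
from rail import *
a=snapshot("top"); b=snapshot("scene")
g=lambda m:(m[...,1]>130)&(m[...,0]<110)&(m[...,2]<130)
for n,m,c in(("top",a,(417,270)),("scene",b,(208,262))):
    M=np.zeros(m.shape[:2],bool); M[c[1]-12:c[1]+12,c[0]-14:c[0]+14]=1; y,x=np.nonzero(M&g(m.astype(int))); print(n,x.mean(),y.mean(),len(x),x.min(),x.max(),y.min(),y.max())
cv2.imwrite("pics/s5.png",np.hstack([cv2.resize(a[220:260,240:300,::-1],(390,260),interpolation=2),cv2.resize(b[180:240,345:405,::-1],(400,400),interpolation=2)[:260]]))
E
```

```text
t 19.35 tcp [ 0.4868 -0.272   0.3308] rot [-3.1409  0.      1.5899] F [1.09 0.58 0.39] M [-0.04  0.02  0.03] w 0.0007 need mm [  1.7  -6.2 215.8] spin -0.1
top 417.0 270.07142857142856 70 412 422 266 275
scene 207.4512195121951 258.9390243902439 82 202 213 255 263
```

View pics/s5.png

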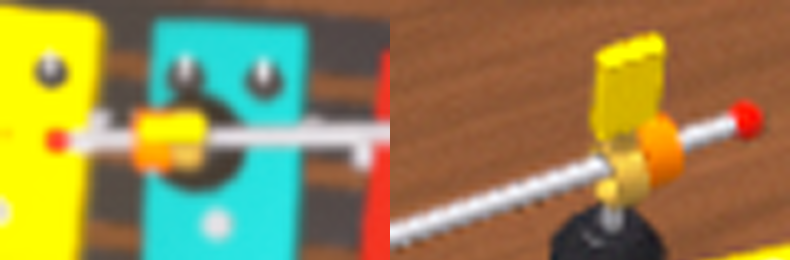

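In both views the ring sits flush against the collar with no gap, and the lamp is upright. Now pressing the button.

Emit:
jog_arm(motion=[[0.002,-0.006,0.03,0],[0,0,0.04,0],[0,0,0.04,0],[0,0,0.04,0],[0,0,0.03,0],[0,0,0.02,0],[0,0,0,0],[0,0,0,0]])

```text
clock: 20.25
tcp_pos: [0.4814, -0.2694, 0.1319]
ee_rot: [3.141, 0.0, 1.592]
wrist_force: [-0.0, -0.5, 0.9]
grip_width: 0.0007
grip_force: 0.0
```

Emit:
jog_arm(motion=[[0,0,0.004,0],[0,0,0.004,0],[0,0,0.004,0],[0,0,0.004,0],[0,0,0.004,0],[0,0,0.002,0],[0,0,0,0]])

```text
clock: 20.95
tcp_pos: [0.4808, -0.2698, 0.109]
ee_rot: [-3.141, -0.0, 1.591]
wrist_force: [0.7, 0.4, -0.2]
grip_width: 0.0004
grip_force: 0.0
```

Emit:
jog_arm(motion=[[0,0,0.001,0],[0,0,0.001,0],[0,0,0.001,0],[0,0,0.001,0],[0,0,0,0]])

```text
clock: 21.45
tcp_pos: [0.4809, -0.2698, 0.1052]
ee_rot: [-3.141, 0.0, 1.591]
wrist_force: [0.1, 0.7, -0.5]
grip_width: 0.0006
grip_force: 0.0
```

Emit:
jog_arm(motion=[[0,0,0.001,0],[0,0,0.001,0],[0,0,0,0],[0,0,0,0]])

```text
clock: 21.85
tcp_pos: [0.481, -0.2698, 0.1033]
ee_rot: [-3.142, 0.0, 1.591]
wrist_force: [-0.7, 0.4, -0.1]
grip_width: 0.0001
grip_force: 0.0
```

Emit:
jog_arm(motion=[[0,0,0.001,0],[0,0,0.001,0],[0,0,0,0],[0,0,0,0]])

```text
clock: 22.25
tcp_pos: [0.481, -0.2698, 0.1013]
ee_rot: [-3.142, 0.0, 1.591]
wrist_force: [0.6, -1.2, 1.1]
grip_width: 0.0007
grip_force: 0.0
```

Emit:
jog_arm(motion=[[0,0,0.001,0],[0,0,0.001,0],[0,0,0,0],[0,0,0,0]])

```text
clock: 22.65
tcp_pos: [0.481, -0.2698, 0.0993]
ee_rot: [-3.142, 0.0, 1.591]
wrist_force: [-1.1, 0.3, 0.1]
grip_width: 0.0003
grip_force: 0.0
```

Emit:
jog_arm(motion=[[0,0,0.001,0],[0,0,0.001,0],[0,0,0,0],[0,0,0,0]])

```text
clock: 23.05
tcp_pos: [0.481, -0.2698, 0.0973]
ee_rot: [-3.142, 0.0, 1.591]
wrist_force: [-0.6, -0.2, 0.4]
grip_width: 0.0005
grip_force: 0.0
```

Emit:
jog_arm(motion=[[0,0,0.001,0],[0,0,0.001,0],[0,0,0,0],[0,0,0,0]])

```text
clock: 23.45
tcp_pos: [0.481, -0.2698, 0.0953]
ee_rot: [-3.142, 0.0, 1.591]
wrist_force: [-0.0, -0.3, 0.7]
grip_width: 0.0005
grip_force: 0.0
```

Emit:
jog_arm(motion=[[0,0,0.001,0],[0,0,0.001,0],[0,0,0,0],[0,0,0,0]])

```text
clock: 23.85
tcp_pos: [0.481, -0.2698, 0.0933]
ee_rot: [-3.141, 0.0, 1.591]
wrist_force: [0.2, -0.8, 0.6]
grip_width: 0.0008
grip_force: 0.0
```

```bash
python3 - <<'E'
from h import *
for z in(.09,.1,.11): print(z,plane("top",417,270.07,z),plane("scene",207.45,258.94,z))
print(proj("scene",get_state()['tcp_pos']),proj("top",get_state()['tcp_pos']))
cv2.imwrite("pics/b.png",cv2.resize(snapshot("scene")[200:320,150:270,::-1],(600,600),interpolation=2))
E
```

```text
0.09 [ 0.48142392 -0.27375711  0.09      ] [ 0.46476402 -0.27296464  0.09      ]
0.1 [ 0.48148667 -0.27196636  0.1       ] [ 0.47429537 -0.27317394  0.1       ]
0.11 [ 0.48154942 -0.27017561  0.11      ] [ 0.48382673 -0.27338324  0.11      ]
[209.97000125 262.19424829] [415.84726996 270.23822621]
```

View pics/b.png

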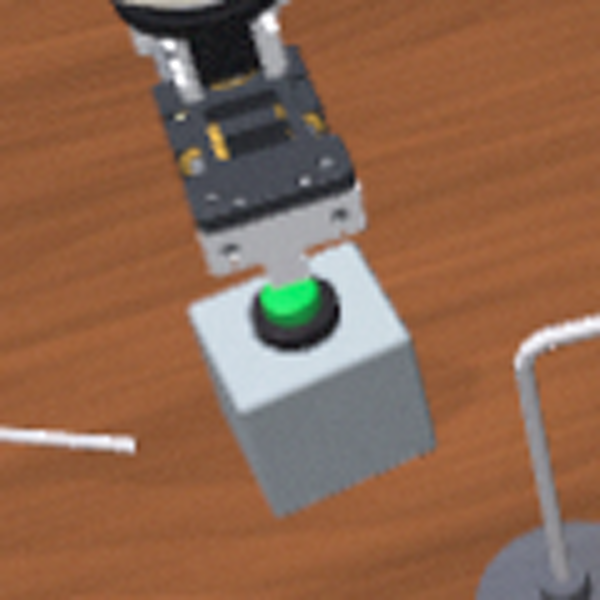

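The fingertip ends at crop (290,283), at the rear of the button, and the green cap is still visible at (290,300). That's higher than the projected TCP, so I'll check the tip's real height against the earlier pictures.

```bash
python3 - <<'E'
from h import *
for nm,p,seen in(("g",(.6406+.028+.0125,-.1423,.2226),(277.5,258.75)),("s3",(.5625+.0165,.150,.2253),(385.7,188.6)),("b",(.481+.0125,-.2698,.0933),(208,256.6))):
    print(nm,proj("scene",p).round(1),"seen",seen,[proj("scene",np.array(p)+[0,0,d]).round(1).tolist() for d in(.01,.02)])
im=cv2.imread("pics/b.png"); 
b=snapshot("scene").astype(int)
for v in range(250,274): print(v,[tuple(map(int,b[v,u])) for u in(204,208,212)])
E
```

```text
g [282.5 269.4] seen (277.5, 258.75) [[282.1, 266.2], [281.7, 262.9]]
s3 [384.6 199.4] seen (385.7, 188.6) [[385.0, 196.1], [385.4, 192.8]]
b [211.2 265.7] seen (208, 256.6) [[210.4, 263.1], [209.6, 260.3]]
250 [(171, 171, 176), (170, 170, 174), (160, 113, 87)]
251 [(168, 170, 172), (169, 168, 174), (181, 169, 166)]
252 [(168, 170, 173), (171, 169, 177), (202, 217, 223)]
253 [(169, 169, 174), (171, 171, 175), (200, 211, 220)]
254 [(168, 170, 173), (170, 168, 175), (180, 190, 201)]
255 [(173, 174, 179), (172, 170, 178), (105, 139, 118)]
256 [(169, 188, 178), (145, 195, 159), (42, 194, 91)]
257 [(121, 212, 143), (41, 233, 109), (17, 229, 100)]
258 [(52, 233, 116), (10, 236, 107), (0, 224, 96)]
259 [(22, 239, 110), (30, 238, 112), (19, 199, 86)]
260 [(39, 242, 116), (32, 239, 112), (12, 148, 62)]
261 [(42, 233, 109), (31, 236, 111), (23, 119, 55)]
262 [(31, 183, 83), (31, 196, 90), (25, 109, 52)]
263 [(28, 131, 64), (19, 138, 61), (40, 84, 54)]
264 [(49, 91, 60), (32, 123, 62), (55, 60, 58)]
265 [(57, 56, 60), (48, 82, 61), (51, 51, 55)]
266 [(60, 58, 62), (57, 58, 61), (40, 41, 48)]
267 [(57, 52, 58), (52, 52, 56), (24, 25, 30)]
268 [(30, 29, 32), (28, 27, 32), (35, 33, 37)]
269 [(113, 123, 129), (38, 35, 36), (120, 126, 136)]
270 [(192, 203, 218), (133, 141, 149), (196, 208, 220)]
271 [(209, 221, 229), (207, 219, 228), (207, 221, 228)]
272 [(211, 220, 230), (205, 218, 226), (209, 220, 229)]
273 [(207, 220, 228), (208, 220, 227), (207, 220, 227)]
```

The rendered tip sits about 15–20 mm above the nominal TCP in all the pictures, so the finger is probably only now reaching the button. Continuing down in small steps and watching the force.

Emit:
jog_arm(motion=[[0,0,0.001,0],[0,0,0.001,0],[0,0,0,0],[0,0,0,0]])

```text
clock: 24.35
tcp_pos: [0.481, -0.2698, 0.0913]
ee_rot: [-3.142, 0.0, 1.591]
wrist_force: [0.1, -1.5, -0.5]
grip_width: 0.0006
grip_force: 0.0
```

Emit:
jog_arm(motion=[[0,0,0.001,0],[0,0,0.001,0],[0,0,0,0],[0,0,0,0]])

```text
clock: 24.75
tcp_pos: [0.481, -0.2698, 0.0893]
ee_rot: [-3.142, 0.0, 1.591]
wrist_force: [0.1, -0.2, 0.1]
grip_width: 0.0005
grip_force: 0.0
```

Emit:
jog_arm(motion=[[0,0,0.001,0],[0,0,0.001,0],[0,0,0,0],[0,0,0,0]])

```text
clock: 25.15
tcp_pos: [0.481, -0.2698, 0.0873]
ee_rot: [-3.142, 0.0, 1.591]
wrist_force: [0.4, -0.2, 0.1]
grip_width: 0.0003
grip_force: 0.0
```

Emit:
jog_arm(motion=[[0,0,0.001,0],[0,0,0.001,0],[0,0,0,0],[0,0,0,0]])

```text
clock: 25.55
tcp_pos: [0.481, -0.2698, 0.0853]
ee_rot: [-3.142, 0.0, 1.591]
wrist_force: [0.3, -0.4, 1.2]
grip_width: 0.0005
grip_force: 0.0
```

Emit:
jog_arm(motion=[[0,0,0.001,0],[0,0,0.001,0],[0,0,0,0],[0,0,0,0]])

```text
clock: 25.95
tcp_pos: [0.4811, -0.2699, 0.0834]
ee_rot: [3.141, 0.0, 1.591]
wrist_force: [0.6, -0.2, 0.7]
grip_width: 0.0006
grip_force: 0.8
```

```bash
python3 - <<'E'
from h import *
b=snapshot("scene").astype(int)
for v in range(250,272): print(v,[tuple(map(int,b[v,u])) for u in(204,208,212)])
E
```

```text
250 [(170, 171, 175), (169, 170, 174), (170, 172, 176)]
251 [(169, 171, 175), (170, 171, 176), (170, 171, 175)]
252 [(169, 170, 175), (169, 169, 173), (178, 183, 190)]
253 [(172, 172, 176), (168, 167, 174), (196, 208, 218)]
254 [(168, 169, 174), (171, 168, 176), (182, 192, 201)]
255 [(174, 174, 179), (170, 170, 174), (115, 116, 120)]
256 [(173, 180, 182), (167, 167, 170), (106, 134, 116)]
257 [(150, 180, 161), (170, 169, 176), (129, 195, 149)]
258 [(132, 212, 153), (170, 169, 175), (113, 213, 141)]
259 [(90, 228, 133), (147, 195, 160), (17, 221, 94)]
260 [(64, 236, 122), (58, 234, 120), (20, 166, 73)]
261 [(44, 241, 116), (42, 241, 117), (19, 131, 58)]
262 [(47, 219, 104), (44, 226, 106), (31, 114, 57)]
263 [(33, 138, 64), (18, 141, 63), (42, 85, 56)]
264 [(45, 92, 60), (33, 125, 64), (54, 61, 59)]
265 [(52, 49, 56), (47, 82, 61), (54, 49, 55)]
266 [(61, 55, 62), (59, 55, 60), (43, 40, 45)]
267 [(60, 57, 61), (51, 49, 56), (32, 34, 35)]
268 [(36, 30, 33), (32, 30, 36), (27, 28, 29)]
269 [(116, 122, 130), (34, 27, 31), (120, 129, 134)]
270 [(192, 202, 217), (130, 139, 149), (196, 206, 218)]
271 [(208, 219, 229), (207, 219, 227), (208, 219, 227)]
```

Contact is just starting (0.8 N on the pad). Pressing further.

Emit:
jog_arm(motion=[[0,0,0.001,0],[0,0,0.001,0],[0,0,0,0],[0,0,0,0]])

```text
clock: 26.4
tcp_pos: [0.4811, -0.2699, 0.0813]
ee_rot: [3.142, 0.0, 1.591]
wrist_force: [-0.2, 0.2, 3.4]
grip_width: 0.0002
grip_force: 1.3
```

Emit:
jog_arm(motion=[[0,0,0.001,0],[0,0,0.001,0],[0,0,0,0],[0,0,0,0]])

```text
clock: 26.8
tcp_pos: [0.481, -0.2699, 0.0793]
ee_rot: [3.142, 0.0, 1.591]
wrist_force: [0.8, -0.1, 2.5]
grip_width: 0.0003
grip_force: 1.8
```

Emit:
jog_arm(motion=[[0,0,0.001,0],[0,0,0,0],[0,0,0,0]])

```text
clock: 27.1
tcp_pos: [0.4811, -0.2699, 0.0786]
ee_rot: [3.141, 0.0, 1.591]
wrist_force: [-0.8, 0.4, 9.7]
grip_width: 0.0002
grip_force: 4.9
```

The button bottomed out at 9.7 N. Retreating.

Emit:
jog_arm(motion=[[0,0,-0.005,0],[0,0,-0.02,0],[0,0,-0.04,0],[0,0,-0.04,0],[0,0,-0.04,0],[0,0,0,0],[0,0,0,0],[0,0,0,0],[0,0,0,0],[0,0,0,0]])

```text
clock: 28.1
tcp_pos: [0.4806, -0.2697, 0.2225]
ee_rot: [-3.14, -0.0, 1.591]
wrist_force: [1.3, 0.1, 0.7]
grip_width: 0.0002
grip_force: 0.0
```

```bash
python3 - <<'E'
from h import *
a=snapshot("scene"); old=cv2.imread("pics/s5.png")[:,390:]
new=cv2.resize(a[180:240,345:405,::-1],(400,400),interpolation=2)[:260]
d=np.abs(new.astype(int)-old).max(2); print("changed px frac",(d>40).mean()); ys,xs=np.nonzero(d>40); print(xs.min() if len(xs) else None, xs.max() if len(xs) else None, ys.min() if len(ys) else None)
m=a.astype(int)[250:274,194:222]; print("green",((m[...,1]>130)&(m[...,0]<110)&(m[...,2]<130)).sum())
s=get_state(); print(s['clock'],s['tcp_pos'],s['wrist_force'])
E
```

```text
changed px frac 0.0
None None None
green 82
28.15 [ 0.48070998 -0.269743    0.22269128] [-0.93974291 -0.54022999  1.26431799]
```

The light hasn't moved and is still at the stop. The button is back up (82 green pixels, as before), and the arm is clear.

```bash
python3 -c "
from station import *
print(finish_job())"
```

```text
the job is handed in; nothing more can be done
None
```

I slid the light round both bends to rest against the orange stop and let go, then pressed the green button to the bottom and saw it come back up. The job is handed in with the arm clear, but it returned no verdict, and I didn't check in a picture that the lamp itself lit up.

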